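# Index the rotary test fixture and prove its latch

### The arm

A 7-joint arm with a two-finger parallel gripper is mounted at the origin on the work surface. World frame = base frame: x ahead of the robot, y to its left, z up, the work surface at z = 0. Lengths are in m, angles in rad, forces in N, time in s.
With the tool pointing down it reaches from about 0.425 to 0.875 m from the base axis. Payload 8.4 kg.
Tool frame: the origin (TCP) lies at the very end of the fingers, on their centre line; the grasp point (between the pads) lies 19 mm behind it; z points along the fingers, y is the line along which they close (so a half turn about z gives the same grasp; the last joint's range is limited). The gripper opens to 85 mm and grips with 20 to 120 N. Pads are 22 mm wide; open, the fingers measure 114 mm over their backs; the gripper's body (76 mm by 85 mm) begins 54 mm behind the grasp point. The pads swing forward as they close: fully open they stand 13 mm farther back than shut.
Start: joints at [1.056, 0.333, 0.04, 1.465, -0.013, 1.343, -0.059], TCP at [0.263, -0.595, 0.231] pointing down, gripper open.
Joint ranges: [-2.58, 2.58], [-0.38, 2.09], [-1.3, 1.39], [0.25, 2.4], [-1.5, 4.64], [0.08, 2.09], [-2.65, 2.65]. Speed limits (rad/s): [2.22, 2.22, 2.79, 2.79, 3.14, 3.14, 3.14].

### API

Orientations are given as [roll, pitch, yaw] about the fixed x, y, z axes, in that order (R = Rz(yaw) Ry(pitch) Rx(roll)).
In Python, from plant import readout, vision, job_done, finder gives the robot as it stands.
- The arm moves only by the tool step_arm, never from a script. Its argument "motion" is a list of rows, each an object with "claw": the gripper's target within -1 to 1 (shut at 1, half-way at 0, fully open at -1); "delta_pos": the shift along the tool's x, y, z in m, a list of three; "twist": the turn about the tool's z in degrees. In form: [{"claw": claw, "delta_pos": [tx, ty, tz], "twist": twist}, ...]. A call has 1 to 12 rows; each row is the pose to reach, as a shift and turn from the pose commanded when the call began, along the tool's axes at that moment; what a row does not reach only later rows make up. A row lasts 1/8 s, in which the tool goes at most 62.5 mm and 10.7 degrees, less where a joint would pass 70% of its speed; a pose out of reach is approached as far as the arm can. A call with a gripper value outside its range is refused whole. The fingers move at their own pace and stop on an object; the grip force is fixed at half the most. Time passes only in rows, so rows that repeat a pose let the fingers close. It gives the time, the measured TCP pose, the force, the opening and the grip force at its end, in the units of the state.
- readout.get_obs(): the state, without advancing time (a new reading comes with each control period).
- vision.capture(name): name is "scene" or "top"; returns the picture (384x512x3 uint8, red, green, blue); there is no depth.
- vision.camera_info(name): a dict with "fx", "fy", "cx", "cy" (pixels), "origin" and "rotation" of the camera in the world. Camera axes: x right, y up, looking along -z (the intrinsics and any distortion apply to the point x, -y, -z); pixel columns grow to the right and rows downward; lengths in m; the calibration is good to about 2 mm. A picture is of the moment at which its call begins. camera_info takes no time and is no camera call.
- job_done(): hands the job in; it is judged then, once.
Trained networks look in the newest picture that a camera, given by its name, has taken for a name from the list of things; names that differ only in an ending like _2 or _b are one class to them, and where a whole thing is asked for, a point or a joint stands for the part that bears it (a point fixed in the world has none). Each returns a list of dicts, best first, with "confidence" (0 to 1); they miss things now and then, are a little off and sometimes report something else, mostly with a low value. They report only what shows in the picture. A call takes as long as a camera call.
- finder.look_for(name, camera): "centre" ([column, row] as shares, 0 to 1, of the picture: columns of its width, rows of its height, amid what is visible of it).
- finder.masks_of(name, camera): "mask" (384x512 bool, what is visible of it) and "centre" ([column, row] as shares, 0 to 1, of the picture: columns of its width, rows of its height, amid what is visible of it).
The state is a dict: "time": time; "joint_positions": joint angles; "qd": joint speeds; "effort": joint torques, N m; "tcp_pos": TCP position; "tcp_rot": TCP orientation; "contact_force": force on the tool from outside, world axes, zero at the start; "moment": the same for the moment, N m; "opening": opening from 0.0 (shut) to 1.0 (fully open); "grasp_force": force on a finger pad.
Only numpy, scipy, OpenCV 4.12 (cv2) and the standard library are available. Lean on these libraries where they do the work, as an engineer would, in place of code of your own. Each camera call takes 0.05 s, during which the arm holds its last target. There are 200 camera calls.

### The job

Push the round deck of the rotary test fixture by one of its upright rim pegs until the board with the round finned cooler comes to the front, then tip the latch arm over onto the deck and ease the deck to and fro until the latch tooth drops fully into a slot of the rim. Then prove the lock by leaning on a rim peg, sideways along the rim, with a steady push of about 12 newtons for half a second, and let go. Work gently, never more than 20 newtons on the deck or latch, and do not touch the boards or shift the other things on the bench.

Things in the scene. Friction and masses are not known exactly. Their poses are not given: they have to be found in the camera images.
- base: Grey round base of the rotary fixture, 296 mm across, 22 mm high, fixed to the bench. Origin: centre of its underside, on the deck's vertical axis. Its front is its -x side (an apron with a small metal pointer there, 158 mm from the axis); its +y side carries the latch on a metal foot plate.
- deck: The aluminium deck of the fixture, a disc 280 mm across, top face 42 mm above the bench; it turns endlessly about the base's vertical axis. Origin on that axis, 22 mm above the bench; its own x and y axes each run through two opposite nests, so a nest is exactly at the front when the deck's yaw differs from the base's by a multiple of 90 degrees. Stiff bearing (about 0.3 N m): stays where left.
- front (a point): Fixed point on the base: where the centre of the nest's floor lies when that nest is exactly at the front, 68 mm from the axis. The deck has four nests, 68 mm from the axis and 90 degrees apart, and at the same four angles slots cut down through its rim (14 mm wide, radius 118 to 140 mm): when a nest is at the front, another nest's slot is near the latch.
- pawl (a joint): Angle of the steel latch arm, rad. 1.95: thrown back, leaning outwards, as at the start. Past upright (below about 1.5) it falls inwards by its own weight. About 0.18: tooth resting on the rim. Below 0.05: tooth fully down in a slot, deck locked but for about 3 mm of play either way. Hinge level, along the base's x axis, 56 mm above the bench.
- latch_place (a point): Nominal centre of the latch hinge, 185 mm from the deck's axis on the base's +y side, 56 mm above the bench. The bracket is really bolted up to 10 mm to either side of it along the base's x axis (not measured): the tooth meets the slot up to 4.5 degrees before or after a nest is exactly at the front.
- latch_bar (a point): Centre of the latch's black crossbar handle: 10 mm thick, 44 mm long, parallel to the hinge, 45 mm along the 62 mm arm. Thrown back it is the outermost part of the arm, about 92 mm above the bench and 33 mm farther out than the hinge; push it inwards to tip the arm. Only its nominal place is measured: really up to 10 mm off along base x, as the bracket is. It is a mark on the base and does not move.
- peg0 (a point): Centre of the top of rim peg 0: plain upright steel peg, 12 mm across, 65 mm tall (top 107 mm above the bench), 110 mm from the deck's axis, midway between two nests, at 45 degrees counter-clockwise from the deck's +x axis. Turns with the deck. The four pegs are alike. No board comes nearer than 50 mm to a peg's axis.
- peg1 (a point): Centre of the top of rim peg 1, like peg 0, at 135 degrees from the deck's +x axis.
- peg2 (a point): Centre of the top of rim peg 2, like peg 0, at 225 degrees from the deck's +x axis.
- peg3 (a point): Centre of the top of rim peg 3, like peg 0, at 315 degrees from the deck's +x axis.
- cooler_board: THE BOARD TO BRING TO THE FRONT: green board 58 mm square and 10 mm thick with a round aluminium finned cooler (40 mm across, top 46 mm above the board's underside). Lies loose in a nest of the deck with about 1.5 mm of play. Origin: centre of its underside.
- terminal_board: Another green board 58 mm square, 10 mm thick, with two rows of terminal blocks (24 mm high in all). Origin: centre of its underside. Leave in its nest.
- transformer_board: Another green board 58 mm square, 10 mm thick, with a square transformer (36 mm high in all). Origin: centre of its underside. Leave in its nest.
- capacitor_board: Another green board 58 mm square, 10 mm thick, with four upright black capacitors (32 mm high in all). Origin: centre of its underside. Leave in its nest.
- multimeter: Bystander: hand multimeter lying flat, 150 x 75 x 34 mm, right of the fixture. Origin: centre of its underside.
- spool: Bystander: metal solder spool, 60 mm across, 45 mm high, right of the fixture. Origin: centre of its underside.
- screwdriver: Bystander: screwdriver 180 mm long lying near the robot on the right. Origin: under its middle.
- flux_bottle: Bystander: upright plastic bottle, 50 mm across, 130 mm high, left of the fixture. Origin: centre of its underside.
- parts_tray: Bystander: black open tray 100 x 140 x 30 mm with dividers, left of the fixture. Origin: centre of its underside.

How it is judged:
On the way, in this order (a step that is already met when the one before it is completed fails the run):
1. the cooler board has been turned to the front (within about 20 degrees) while the latch was still thrown back (x of cooler_board in the frame of base below -0.055 m and y of cooler_board in the frame of base between -0.025 and 0.025 m and value of joint pawl above 1.5 rad), for 0.2 s.
2. the latch arm has been tipped over towards the deck, with the cooler board still at the front (x of cooler_board in the frame of base below -0.055 m and y of cooler_board in the frame of base between -0.028 and 0.028 m and value of joint pawl below 1 rad).
3. with the tooth fully down in the slot, the gripper's fingers lean on the deck with more than 6 N for 0.3 s (x of cooler_board in the frame of base below -0.055 m and y of cooler_board in the frame of base between -0.015 and 0.015 m and value of joint pawl below 0.05 rad and contact force between the fingers and deck above 6 N), for 0.3 s.
At the end, for the whole second after the job is handed in: The cooler board lies flat in its nest at the front of the base (its centre within 15 mm of the front line), the latch tooth is fully down in the slot (latch angle below 0.05 rad), all four boards lie flat in their nests, the deck is at rest (x of cooler_board in the frame of base below -0.055 m and y of cooler_board in the frame of base between -0.015 and 0.015 m and value of joint pawl below 0.05 rad and height (world z) of each of cooler_board, terminal_board, transformer_board, capacitor_board below 0.056 m and angle between each of cooler_board, terminal_board, transformer_board, capacitor_board's own z axis and vertical below 0.1 rad and angular speed of deck below 0.05 rad/s and linear speed of cooler_board below 0.02 m/s); the robot touches nothing.
It fails at once if the robot presses on the deck or its pegs with more than 20 N (contact force between any of the fingers, the arm and deck above 20 N).
It fails at once if the robot presses on the latch arm with more than 20 N (contact force between any of the fingers, the arm and pawl above 20 N).
It fails at once if the robot touches a board (contact force between any of the fingers, the arm and cooler_board above 0.3 N or contact force between any of the fingers, the arm and terminal_board above 0.3 N or contact force between any of the fingers, the arm and transformer_board above 0.3 N or contact force between any of the fingers, the arm and capacitor_board above 0.3 N).
It fails at once if another thing on the bench is shifted by more than 30 mm (distance of any of multimeter, spool, screwdriver, flux_bottle, parts_tray from where it was at the start of the episode above 0.03 m).
It also fails if it takes over 72 s, if anything falls off the work surface, if the arm or the gripper's body presses on something with over 40 N, if the wrist force passes 120 N, or if a joint passes its speed limit or range.

## Working session

There is one attempt and no reset: what is moved stays moved. The work goes in short steps, Python scripts to look and compute and a tool call to move; the robot and the scene stay as the last step left them, time stands still between calls to the robot, and variables do not carry over. Pictures are saved under pics/ and viewed, at most 10 in all, crops included, and the job is handed in when it is done.

Besides the shell and the picture viewer there is one more tool, called after ">>>" as name(argument=value, ...), one argument or row to a line, values as JSON. step_arm: Moves the arm, as the interface text tells. Its arguments: {"type":"object","properties":{"motion":{"type":"array"}},"required":["motion"]}

```bash
mkdir -p pics; ls; cat > h.py <<'E'
import numpy as np, cv2
from plant import readout, vision, job_done, finder
def ray(cam,u,v):
    c=vision.camera_info(cam)
    p=np.array([[[u,v]]],float)
    K=np.array([[c['fx'],0,c['cx']],[0,c['fy'],c['cy']],[0,0,1.]])
    d=c.get('distortion'); 
    q=cv2.undistortPoints(p,K,None if d is None else np.array(d,float))[0,0]
    R=np.array(c['rotation']); return np.array(c['origin']),R@np.array([q[0],-q[1],-1.])
def at(cam,u,v,z):
    o,d=ray(cam,u,v); return o+d*(z-o[2])/d[2]
def find(name,cam,z):
    r=finder.look_for(name,cam)
    return [(round(x['confidence'],2),np.round([x['centre'][0]*512,x['centre'][1]*384],1),np.round(at(cam,x['centre'][0]*512,x['centre'][1]*384,z)[:2],4)) for x in r[:3]]
E
python3 - <<'E'
from h import *
for n in('scene','top'):
    cv2.imwrite(f'pics/{n}0.png',cv2.resize(vision.capture(n)[...,::-1],(800,600)))
    print(vision.camera_info(n))
for n,z in [('base',0),('latch_bar',.092),('latch_place',.056),('front',.042),('cooler_board',.07),('terminal_board',.06),('transformer_board',.07),('capacitor_board',.07),('peg0',.107),('peg1',.107),('peg2',.107),('peg3',.107),('pawl',.08),('deck',.042),('multimeter',.034),('flux_bottle',.13),('spool',.045)]:
    print(n,find(n,'top',z))
o=readout.get_obs();print(o)
E
```

```text
pics
{'fx': 353.47173941876906, 'fy': 353.47173941876906, 'cx': 261.2228530513973, 'cy': 186.6145143956857, 'origin': array([1.10979182, 0.50607233, 0.91512913]), 'rotation': array([ 7.29416179e-01, -7.84978975e-04,  2.21407116e+00])}
{'fx': 409.4706366133206, 'fy': 409.4706366133206, 'cx': 258.4581562559618, 'cy': 193.07628137914796, 'origin': array([0.25938956, 0.04483565, 1.38504332]), 'rotation': array([ 0.20018335,  0.0064709 , -1.58707335])}Traceback (most recent call last):
  File "<stdin>", line 6, in <module>
  File "h.py", line 14, in find
    return [(round(x['confidence'],2),np.round([x['centre'][0]*512,x['centre'][1]*384],1),np.round(at(cam,x['centre'][0]*512,x['centre'][1]*384,z)[:2],4)) for x in r[:3]]
                                                                                                   ~~^^^^^^^^^^^^^^^^^^^^^^^^^^^^^^^^^^^^^^^^^^^^^
  File "h.py", line 11, in at
    o,d=ray(cam,u,v); return o+d*(z-o[2])/d[2]
                                          ~^^^
IndexError: invalid index to scalar variable.
```

```bash
sed -i "s/R=np.array(c\['rotation'\]);/R=Rotation.from_euler('xyz',c['rotation']).as_matrix();/; 1a from scipy.spatial.transform import Rotation" h.py
python3 - <<'E'
from h import *
vision.capture('top')
for n,z in [('base',0),('latch_bar',.092),('cooler_board',.07),('terminal_board',.06),('transformer_board',.07),('capacitor_board',.07),('peg0',.107),('pawl',.08),('deck',.042),('multimeter',.034),('flux_bottle',.13),('spool',.045),('parts_tray',.03)]:
    print(n,find(n,'top',z))
o=readout.get_obs();print(o)
E
```

```text
base [(0.82, array([242.7, 206.3]), array([0.4953, 0.1041]))]
latch_bar [(0.82, array([238.5, 205.3]), array([0.4831, 0.1135])), (0.43, array([282.4, 188.1]), array([ 0.5369, -0.0287])), (0.35, array([376.5, 203.4]), array([ 0.4815, -0.3283]))]
cooler_board []
terminal_board [(0.66, array([263.3, 175.6]), array([0.5874, 0.0319])), (0.34, array([240.8, 208. ]), array([0.4794, 0.1078])), (0.3, array([372.5, 154.6]), array([ 0.6535, -0.3362]))]
transformer_board [(0.7, array([299.8, 192.8]), array([ 0.5248, -0.0863]))]
capacitor_board [(0.8, array([274.4, 201. ]), array([ 0.4991, -0.0025])), (0.19, array([132.6, 228.5]), array([0.4168, 0.457 ]))]
peg0 [(0.61, array([283.2, 186. ]), array([ 0.5405, -0.0305]))]
pawl [(0.59, array([221.3, 193.9]), array([0.5237, 0.1699]))]
deck [(0.91, array([283.2, 186.7]), array([ 0.5524, -0.0342])), (0.57, array([369.4, 155.2]), array([ 0.6569, -0.3307]))]
multimeter [(0.6, array([375.8, 202.5]), array([ 0.4946, -0.3428]))]
flux_bottle [(0.53, array([147.1, 161.4]), array([0.6233, 0.4016]))]
spool [(0.7, array([372.1, 153.6]), array([ 0.6615, -0.3395]))
[... 212 characters left out ...]
s': array([ 1.05578554,  0.33322399,  0.03986778,  1.46539867, -0.01340797,
        1.34333518, -0.05854554]), 'qd': array([ 1.65607565e-03, -3.83210697e-04,  5.92687679e-05,  9.51382821e-04,
       -2.36308732e-04,  2.06341393e-04, -4.37717280e-04]), 'effort': array([-4.39017540e-04, -6.58264661e+01,  1.36239778e+00, -4.05814326e+01,
        1.64932787e-02,  2.71728793e-03, -1.33454429e-05]), 'tcp_pos': array([ 0.26254774, -0.59457143,  0.23129258]), 'tcp_rot': array([-3.14149149e+00, -1.90763643e-05,  4.15763325e-01]), 'contact_force': array([ 0.46595732,  0.68813097, -1.19991382]), 'moment': array([ 0.00560814, -0.04317231, -0.0450665 ]), 'grasp_force': 0.0, 'opening': 0.9984048050769213}
```

View pics/top0.png

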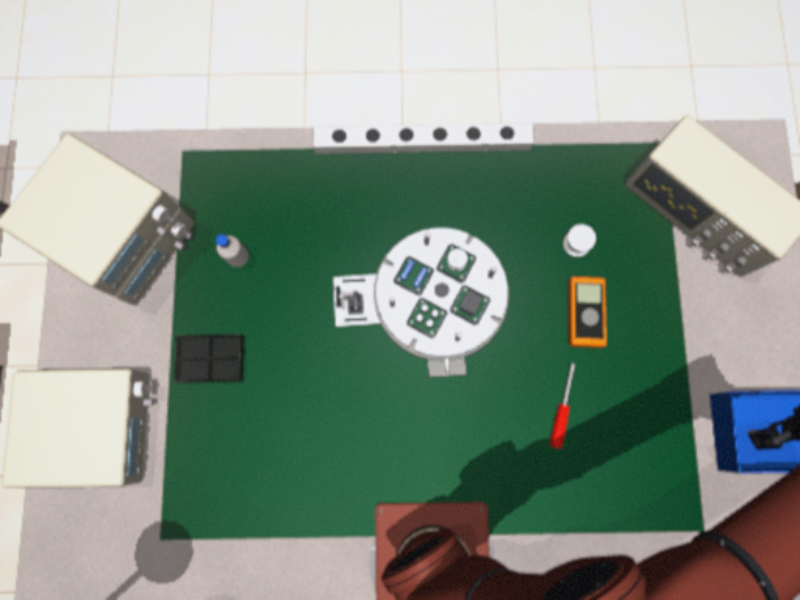

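View pics/scene0.png

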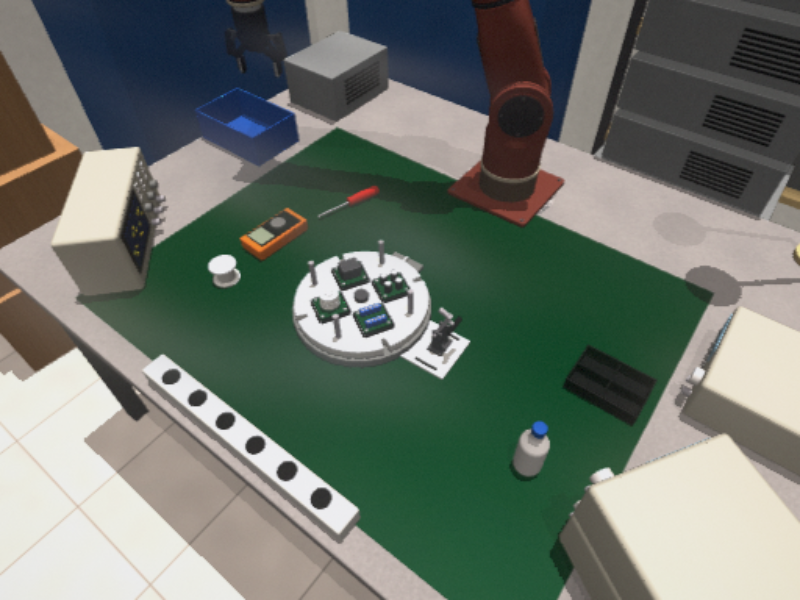

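```bash
python3 - <<'E'
from h import *
a=vision.capture('top')[135:250,205:335]; b=vision.capture('scene')[145:250,175:310]
cv2.imwrite('pics/ct.png',cv2.resize(a[...,::-1],(780,690),interpolation=cv2.INTER_CUBIC)[:600]) 
cv2.imwrite('pics/ct.png',cv2.resize(a[:,:][...,::-1],None,fx=5.2,fy=5.2,interpolation=cv2.INTER_CUBIC))
cv2.imwrite('pics/cs.png',cv2.resize(b[...,::-1],None,fx=5.5,fy=5.5,interpolation=cv2.INTER_CUBIC))
E
```

```text
(no output)
```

View pics/ct.png

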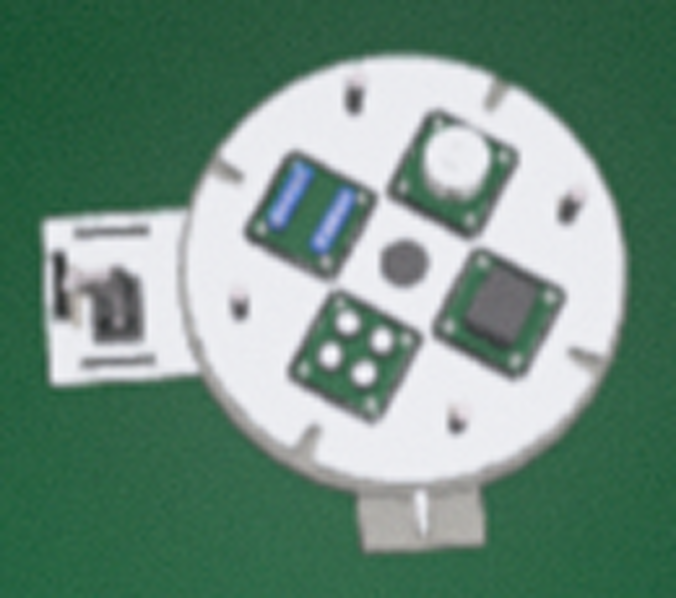

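View pics/cs.png

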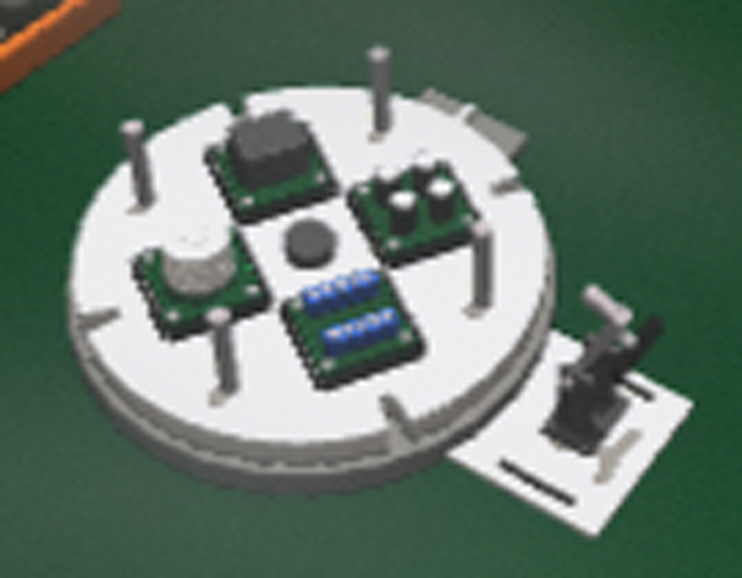

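```bash
cat > fit.py <<'E'
from h import *
from scipy.optimize import least_squares
def proj(cam,P):
    c=vision.camera_info(cam);R=Rotation.from_euler('xyz',c['rotation']).as_matrix()
    q=R.T@(np.array(P)-c['origin']); return np.array([c['cx']+c['fx']*q[0]/-q[2], c['cy']-c['fy']*q[1]/-q[2]])
T=lambda p:np.array(p)/5.2+[205,135]
S=lambda p:np.array(p)/5.5+[175,145]
E
python3 - <<'E'
from fit import *
for p,z in [((355,85),.107),((575,193),.107),((240,292),.107),((458,407),.107)]: print('topPeg',at('top',*T(p),z)[:2])
for p in [(132,128),(378,53),(481,230),(219,315)]: print('scPeg',at('scene',*S(p),.107)[:2])
for p in [(500,90),(225,168),(312,438),(595,358)]: print('slot',at('top',*T(p),.042)[:2])
for p in [(100,318),(505,184),(398,420)]: print('scslot',at('scene',*S(p),.042)[:2])
print('hub',at('top',*T((404,263)),.042)[:2],at('scene',*S((310,243)),.042)[:2])
print('ptr',at('top',*T((421,515)),.024)[:2],'apron', at('top',*T((363,550)),.022)[:2],at('top',*T((485,545)),.022)[:2])
print('plate',[at('top',*T(p),.005)[:2] for p in [(43,218),(50,383),(190,208),(200,373)]])
print('bar',at('top',*T((63,285)),.092)[:2],[at('top',*T(p),.092)[:2] for p in [(60,252),(70,320)]], at('scene',*S((638,345)),.092)[:2])
P={}
def peg(c,th): return [c[0]+.11*np.cos(th),c[1]+.11*np.sin(th),.107]
obs=[('scene',S(p),.11,.107,k) for p,k in zip([(132,128),(378,53),(481,230),(219,315)],range(4))]
E
```

```text
topPeg [ 0.65638918 -0.00151868]
topPeg [ 0.58434102 -0.13586549]
topPeg [0.52547439 0.07206732]
topPeg [ 0.45196445 -0.05914848]
scPeg [ 0.58824449 -0.13412797]
scPeg [ 0.45197682 -0.05920987]
scPeg [0.52982876 0.07681588]
scPeg [0.66315514 0.00099793]
slot [ 0.67142079 -0.09894212]
slot [0.62175537 0.08218183]
slot [0.44346987 0.02891553]
slot [ 0.49189506 -0.15304769]
scslot [ 0.67023198 -0.0931815 ]
scslot [0.44391537 0.03141422]
scslot [0.62381673 0.0898698 ]
hub [ 0.5562667  -0.03269637] [ 0.55298037 -0.03331306]
ptr [ 0.3951877  -0.03996853] apron [ 0.37369086 -0.0024502 ] [ 0.37556086 -0.08033703]
plate [array([0.59944895, 0.20503198]), array([0.48787342, 0.19979866]), array([0.60456336, 0.10688709]), array([0.49281847, 0.10121502])]
bar [0.5349748  0.18226066] [array([0.55602625, 0.18421091]), array([0.51275099, 0.17784093])] [0.53486589 0.18624454]
```

>>> step_arm(
  motion=[
    {"claw":0.29,"delta_pos":[0.05,-0.03,0],"twist":-10},
    {"claw":0.29,"delta_pos":[0.1,-0.06,0],"twist":-20},
    {"claw":0.29,"delta_pos":[0.15,-0.09,0],"twist":-30},
    {"claw":0.29,"delta_pos":[0.2,-0.12,0],"twist":-40},
    {"claw":0.29,"delta_pos":[0.25,-0.16,0],"twist":-50},
    {"claw":0.29,"delta_pos":[0.3,-0.19,0],"twist":-60},
    {"claw":0.29,"delta_pos":[0.35,-0.22,0],"twist":-70},
    {"claw":0.29,"delta_pos":[0.4,-0.25,0],"twist":-80},
    {"claw":0.29,"delta_pos":[0.45,-0.28,0],"twist":-90},
    {"claw":0.29,"delta_pos":[0.5,-0.32,0],"twist":-100},
    {"claw":0.29,"delta_pos":[0.55,-0.35,0],"twist":-110},
    {"claw":0.29,"delta_pos":[0.605,-0.382,0],"twist":-120},
  ],
)

```text
time: 2.45
tcp_pos: [0.662, -0.0005, 0.2317]
tcp_rot: [3.141, 0.001, 2.515]
contact_force: [0.9, 0.2, -0.3]
opening: 0.356
grasp_force: 0.0
```

```bash
cat > mv.py <<'E'
# rows from world waypoints (x,y,z,yaw_deg), relative to the present pose
from h import *
C=np.array([.556,-.031])
def obs(q=0):
    o=readout.get_obs(); print('t',round(o['time'],2),'tcp',np.round(o['tcp_pos'],4),'yaw',np.round(np.degrees(o['tcp_rot'][2]),1),'F',np.round(o['contact_force'],1),'op',round(o['opening'],3)); return o
def rows(W):
    o=obs(); p=o['tcp_pos']; R=Rotation.from_euler('xyz',o['tcp_rot']).as_matrix(); y0=np.degrees(o['tcp_rot'][2])
    for w in W:
        d=R.T@(np.array(w[:3])-p); t=-((w[3]-y0+180)%360-180)
        print(np.round(d,4).tolist(),round(t,1))
def arc(th,z,r=.11,off=0): # peg angle th deg, tool yaw=th+180, off = tangential shift (ccw +), m
    a=np.radians(th); return [*(C+r*np.array([np.cos(a),np.sin(a)])+off*np.array([-np.sin(a),np.cos(a)])),z,th+180]
E
python3 - <<'E'
from mv import *
rows([arc(15.9,.15),arc(15.9,.075)])
E
```

```text
t 2.45 tcp [ 6.620e-01 -5.000e-04  2.317e-01] yaw 144.1 F [ 0.9  0.2 -0.3] op 0.356
[0.0, -0.0004, 0.0817] -51.8
[0.0001, -0.0005, 0.1567] -51.8
```

>>> step_arm(
  motion=[
    {"claw":0.29,"delta_pos":[0,0,0.03],"twist":-10},
    {"claw":0.29,"delta_pos":[0,0,0.06],"twist":-20},
    {"claw":0.29,"delta_pos":[0,0,0.08],"twist":-30},
    {"claw":0.29,"delta_pos":[0,0,0.1],"twist":-40},
    {"claw":0.29,"delta_pos":[0,0,0.11],"twist":-50},
    {"claw":0.29,"delta_pos":[0,0,0.115],"twist":-51.8},
    {"claw":0.29,"delta_pos":[0,0,0.115],"twist":-51.8},
  ],
)

```text
time: 3.32
tcp_pos: [0.661, -0.0018, 0.1162]
tcp_rot: [3.141, -0.0, -2.872]
contact_force: [-0.2, 1.1, 0.2]
opening: 0.353
grasp_force: 0.0
```

```bash
python3 - <<'E'
from mv import *
obs()
a=vision.capture('top')[115:215,240:340]; b=vision.capture('scene')[130:230,175:275]
cv2.imwrite('pics/p1.png',cv2.resize(np.hstack([a,b])[...,::-1],None,fx=4,fy=4,interpolation=cv2.INTER_CUBIC))
E
```

```text
t 3.33 tcp [ 0.661  -0.0018  0.1162] yaw -164.6 F [-0.2  1.1  0.2] op 0.353
```

View pics/p1.png

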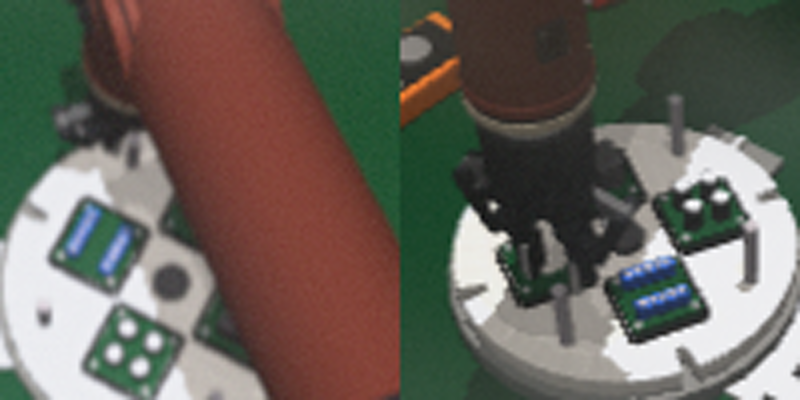

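>>> step_arm(
  motion=[
    {"claw":0.29,"delta_pos":[0,0,0.003],"twist":0},
    {"claw":0.29,"delta_pos":[0,0,0.005],"twist":0},
    {"claw":0.29,"delta_pos":[0,0,0.007],"twist":0},
    {"claw":0.29,"delta_pos":[0,0,0.009],"twist":0},
    {"claw":0.29,"delta_pos":[0,0,0.011],"twist":0},
    {"claw":0.29,"delta_pos":[0,0,0.013],"twist":0},
  ],
)

```text
time: 4.18
tcp_pos: [0.661, -0.0017, 0.1032]
tcp_rot: [3.142, -0.0, -2.869]
contact_force: [0.1, -0.0, -0.2]
opening: 0.354
grasp_force: 0.0
```

>>> step_arm(
  motion=[
    {"claw":0.29,"delta_pos":[0,0,0.002],"twist":0},
    {"claw":0.29,"delta_pos":[0,0,0.004],"twist":0},
    {"claw":0.29,"delta_pos":[0,0,0.006],"twist":0},
    {"claw":0.29,"delta_pos":[0,0,0.008],"twist":0},
  ],
)

```text
time: 4.68
tcp_pos: [0.661, -0.0017, 0.0952]
tcp_rot: [3.142, -0.0, -2.869]
contact_force: [0.2, 0.6, -0.4]
opening: 0.356
grasp_force: 0.0
```

>>> step_arm(
  motion=[
    {"claw":0.29,"delta_pos":[0,0,0.005],"twist":0},
    {"claw":0.29,"delta_pos":[0,0,0.01],"twist":0},
    {"claw":0.29,"delta_pos":[0,0,0.015],"twist":0},
    {"claw":0.29,"delta_pos":[0,0,0.02],"twist":0},
  ],
)

```text
time: 5.18
tcp_pos: [0.661, -0.0017, 0.0749]
tcp_rot: [3.141, -0.0, -2.869]
contact_force: [0.5, 0.2, -0.1]
opening: 0.355
grasp_force: 0.0
```

>>> step_arm(
  motion=[
    {"claw":0.29,"delta_pos":[0,-0.002,0],"twist":0},
    {"claw":0.29,"delta_pos":[0,-0.004,0],"twist":0},
    {"claw":0.29,"delta_pos":[0,-0.005,0],"twist":0},
    {"claw":0.29,"delta_pos":[0,-0.006,0],"twist":0},
    {"claw":0.29,"delta_pos":[0,-0.007,0],"twist":0},
    {"claw":0.29,"delta_pos":[0,-0.008,0],"twist":0},
    {"claw":0.29,"delta_pos":[0,-0.009,0],"twist":0},
    {"claw":0.29,"delta_pos":[0,-0.01,0],"twist":0},
  ],
)

```text
time: 6.18
tcp_pos: [0.6637, -0.0112, 0.0753]
tcp_rot: [3.141, 0.0, -2.869]
contact_force: [-0.5, 1.9, -0.6]
opening: 0.359
grasp_force: 1.1
```

```bash
python3 - <<'E'
from mv import *
o=obs()
C[:]=C+0
R=Rotation.from_euler('xyz',o['tcp_rot']).as_matrix(); print('F tool',R.T@o['contact_force'])
E
```

```text
t 6.17 tcp [ 0.6637 -0.0112  0.0753] yaw -164.4 F [-0.5  1.9 -0.6] op 0.359
F tool [0.00442226 1.97581431 0.62267112]
```

```bash
python3 - <<'E'
import numpy as np
c=np.array([.109,.0099])
def p(t):
    a=np.radians(t);return c-np.array([[np.cos(a),-np.sin(a)],[np.sin(a),np.cos(a)]])@c
for T in ([1,2,3.5,5.5,8,11,14,17,20,23,26,29],range(3,37,3)):
    print([[*(np.round(p(t),4).tolist()),t] for t in T])
E
```

```text
[[0.0002, -0.0019, 1], [0.0004, -0.0038, 2], [0.0008, -0.0066, 3.5], [0.0015, -0.0104, 5.5], [0.0024, -0.0151, 8], [0.0039, -0.0206, 11], [0.0056, -0.0261, 14], [0.0077, -0.0314, 17], [0.01, -0.0367, 20], [0.0125, -0.0418, 23], [0.0154, -0.0468, 26], [0.0185, -0.0516, 29]]
[[0.0007, -0.0057, 3], [0.0016, -0.0113, 6], [0.0029, -0.0169, 9], [0.0044, -0.0224, 12], [0.0063, -0.0279, 15], [0.0084, -0.0332, 18], [0.0108, -0.0384, 21], [0.0135, -0.0435, 24], [0.0164, -0.0484, 27], [0.0196, -0.0532, 30], [0.023, -0.0578, 33], [0.0266, -0.0622, 36]]
```

>>> step_arm(
  motion=[
    {"claw":0.29,"delta_pos":[0.0002,-0.0019,0],"twist":1},
    {"claw":0.29,"delta_pos":[0.0004,-0.0038,0],"twist":2},
    {"claw":0.29,"delta_pos":[0.0008,-0.0066,0],"twist":3.5},
    {"claw":0.29,"delta_pos":[0.0015,-0.0104,0],"twist":5.5},
    {"claw":0.29,"delta_pos":[0.0024,-0.0151,0],"twist":8},
    {"claw":0.29,"delta_pos":[0.0039,-0.0206,0],"twist":11},
    {"claw":0.29,"delta_pos":[0.0056,-0.0261,0],"twist":14},
    {"claw":0.29,"delta_pos":[0.0077,-0.0314,0],"twist":17},
    {"claw":0.29,"delta_pos":[0.01,-0.0367,0],"twist":20},
    {"claw":0.29,"delta_pos":[0.0125,-0.0418,0],"twist":23},
    {"claw":0.29,"delta_pos":[0.0154,-0.0468,0],"twist":26},
    {"claw":0.29,"delta_pos":[0.0185,-0.0516,0],"twist":29},
  ],
)

```text
time: 7.68
tcp_pos: [0.66, -0.0666, 0.0754]
tcp_rot: [3.141, 0.001, 2.904]
contact_force: [1.3, 2.7, -1.5]
opening: 0.355
grasp_force: 1.5
```

```bash
cat > st.py <<'E'
from mv import *
o=obs();R=Rotation.from_euler('xyz',o['tcp_rot']).as_matrix(); print('F tool',np.round(R.T@o['contact_force'],1),'centre in tool',np.round(R.T@(np.array([*C,o['tcp_pos'][2]])-o['tcp_pos']),4), 'ang',np.degrees(np.arctan2(*(o['tcp_pos'][:2]-C)[::-1])))
E
python3 st.py
```

```text
t 7.67 tcp [ 0.66   -0.0666  0.0754] yaw 166.4 F [ 1.3  2.7 -1.5] op 0.355
F tool [-0.6  2.9  1.5] centre in tool [ 1.095e-01  1.010e-02 -1.000e-04] ang -18.869512034556482
```

>>> step_arm(
  motion=[
    {"claw":0.29,"delta_pos":[0.0007,-0.0057,0],"twist":3},
    {"claw":0.29,"delta_pos":[0.0016,-0.0113,0],"twist":6},
    {"claw":0.29,"delta_pos":[0.0029,-0.0169,0],"twist":9},
    {"claw":0.29,"delta_pos":[0.0044,-0.0224,0],"twist":12},
    {"claw":0.29,"delta_pos":[0.0063,-0.0279,0],"twist":15},
    {"claw":0.29,"delta_pos":[0.0084,-0.0332,0],"twist":18},
    {"claw":0.29,"delta_pos":[0.0108,-0.0384,0],"twist":21},
    {"claw":0.29,"delta_pos":[0.0135,-0.0435,0],"twist":24},
    {"claw":0.29,"delta_pos":[0.0164,-0.0484,0],"twist":27},
    {"claw":0.29,"delta_pos":[0.0196,-0.0532,0],"twist":30},
    {"claw":0.29,"delta_pos":[0.023,-0.0578,0],"twist":33},
    {"claw":0.29,"delta_pos":[0.0266,-0.0622,0],"twist":36},
  ],
)

```text
time: 9.18
tcp_pos: [0.6196, -0.1209, 0.0753]
tcp_rot: [3.141, 0.0, 2.276]
contact_force: [1.2, 2.8, -2.1]
opening: 0.358
grasp_force: 1.4
```

```bash
python3 st.py
```

```text
t 9.18 tcp [ 0.6196 -0.1209  0.0753] yaw 130.4 F [ 1.2  2.8 -2.1] op 0.358
F tool [1.4 2.7 2.1] centre in tool [ 0.1097  0.0098 -0.    ] ang -54.69895376781976
```

>>> step_arm(
  motion=[
    {"claw":0.29,"delta_pos":[0.0007,-0.0057,0],"twist":3},
    {"claw":0.29,"delta_pos":[0.0016,-0.0113,0],"twist":6},
    {"claw":0.29,"delta_pos":[0.0029,-0.0169,0],"twist":9},
    {"claw":0.29,"delta_pos":[0.0044,-0.0224,0],"twist":12},
    {"claw":0.29,"delta_pos":[0.0063,-0.0279,0],"twist":15},
    {"claw":0.29,"delta_pos":[0.0084,-0.0332,0],"twist":18},
    {"claw":0.29,"delta_pos":[0.0108,-0.0384,0],"twist":21},
    {"claw":0.29,"delta_pos":[0.0135,-0.0435,0],"twist":24},
    {"claw":0.29,"delta_pos":[0.0164,-0.0484,0],"twist":27},
    {"claw":0.29,"delta_pos":[0.0196,-0.0532,0],"twist":30},
    {"claw":0.29,"delta_pos":[0.023,-0.0578,0],"twist":33},
    {"claw":0.29,"delta_pos":[0.0266,-0.0622,0],"twist":36},
  ],
)

```text
time: 10.68
tcp_pos: [0.5555, -0.1413, 0.0757]
tcp_rot: [3.14, 0.001, 1.648]
contact_force: [2.6, 2.1, -0.8]
opening: 0.36
grasp_force: 1.4
```

>>> step_arm(
  motion=[
    {"claw":0.29,"delta_pos":[0.0007,-0.0057,0],"twist":3},
    {"claw":0.29,"delta_pos":[0.0016,-0.0113,0],"twist":6},
    {"claw":0.29,"delta_pos":[0.0029,-0.0169,0],"twist":9},
    {"claw":0.29,"delta_pos":[0.0044,-0.0224,0],"twist":12},
    {"claw":0.29,"delta_pos":[0.0063,-0.0279,0],"twist":15},
    {"claw":0.29,"delta_pos":[0.0084,-0.0332,0],"twist":18},
    {"claw":0.29,"delta_pos":[0.0108,-0.0384,0],"twist":21},
    {"claw":0.29,"delta_pos":[0.0135,-0.0435,0],"twist":24},
    {"claw":0.29,"delta_pos":[0.0164,-0.0484,0],"twist":27},
    {"claw":0.29,"delta_pos":[0.0196,-0.0532,0],"twist":30},
    {"claw":0.29,"delta_pos":[0.0208,-0.0548,0],"twist":31},
  ],
)

```text
time: 12.05
tcp_pos: [0.4992, -0.1253, 0.0759]
tcp_rot: [3.14, 0.0, 1.108]
contact_force: [2.7, -1.5, -0.6]
opening: 0.352
grasp_force: 1.4
```

```bash
python3 st.py; python3 - <<'E'
from mv import *
a=vision.capture('top')[135:250,205:335]; b=vision.capture('scene')[145:250,175:310]
im=np.zeros((115,265,3),np.uint8); im[:,:130]=a; im[:105,130:]=b
cv2.imwrite('pics/p2.png',cv2.resize(im[...,::-1],None,fx=3,fy=3,interpolation=cv2.INTER_CUBIC))
E
```

```text
t 12.05 tcp [ 0.4992 -0.1253  0.0759] yaw 63.5 F [ 2.7 -1.5 -0.6] op 0.352
F tool [-0.2  3.1  0.6] centre in tool [ 0.1098  0.0087 -0.    ] ang -121.04150748381787
```

View pics/p2.png

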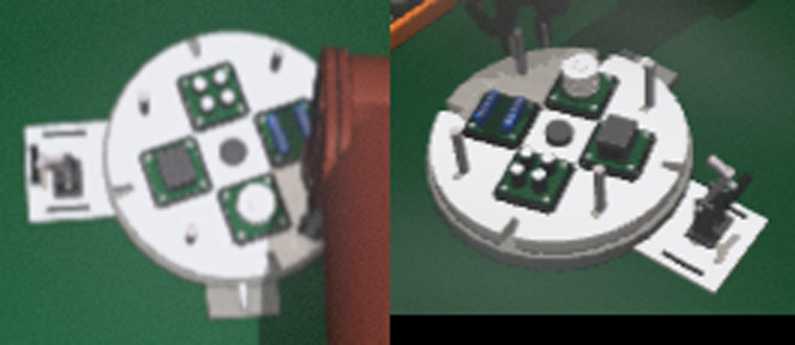

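```bash
python3 - <<'E'
from fit import *
C=np.array([.556,-.031])
T=lambda p:np.array(p)/3+[205,135]
S=lambda p:(np.array(p)-[390,0])/3+[175,145]
for cam,f,L in (('top',T,[((276,52),.107),((143,92),.107),((191,224),.107),((195,47),.042),((120,188),.042)]),('scene',S,[((649,63),.107),((458,133),.107),((600,171),.107),((510,230),.042),((675,166),.042)])):
    for p,z in L:
        q=at(cam,*f(p),z)[:2]-C; print(cam,z,q,np.hypot(*q),np.degrees(np.arctan2(q[1],q[0]))%90)
print(at('top',*T((242,292)),.024))
E
```

```text
top 0.107 [ 0.0956392  -0.04749832] 0.10678458184721834 63.58913422569598
top 0.107 [0.05343845 0.09711248] 0.11084449199742766 61.17716302158283
top 0.107 [-0.09121527  0.04851602] 0.103315192662548 61.992166040129774
top 0.042 [0.12320376 0.03823705] 0.12900092362167348 17.24205484777127
top 0.042 [-0.03884615  0.12528852] 0.1311725433056034 17.22623382580862
scene 0.107 [-0.09636161  0.05092661] 0.10899118828626961 62.143778088658564
scene 0.107 [ 0.10049998 -0.04381149] 0.1096343529022088 66.44591416124199
scene 0.107 [0.052907   0.10253631] 0.11538130334432092 62.707030584388924
scene 0.042 [0.12782298 0.04281336] 0.1348024432907614 18.51789224805791
scene 0.042 [-0.04082341  0.1273037 ] 0.13368912984611234 17.779867816207613
[ 0.40087321 -0.03915647  0.024     ]
```

>>> step_arm(
  motion=[
    {"claw":0.29,"delta_pos":[0.0004,-0.0038,0],"twist":2},
    {"claw":0.29,"delta_pos":[0.001,-0.0076,0],"twist":4},
    {"claw":0.29,"delta_pos":[0.0016,-0.0113,0],"twist":6},
    {"claw":0.29,"delta_pos":[0.0024,-0.0151,0],"twist":8},
    {"claw":0.29,"delta_pos":[0.0029,-0.0178,0],"twist":9.5},
    {"claw":0.29,"delta_pos":[0.0035,-0.0197,0],"twist":10.5},
    {"claw":0.29,"delta_pos":[0.0035,-0.0197,0],"twist":10.5},
  ],
)

```text
time: 13.02
tcp_pos: [0.4823, -0.1121, 0.0752]
tcp_rot: [-3.141, 0.0, 0.927]
contact_force: [1.4, -0.6, 0.5]
opening: 0.357
grasp_force: 0.6
```

>>> step_arm(
  motion=[
    {"claw":0.29,"delta_pos":[0,0.003,0],"twist":0},
    {"claw":0.29,"delta_pos":[0,0.008,0],"twist":0},
    {"claw":0.29,"delta_pos":[0,0.009,0],"twist":0},
    {"claw":0.29,"delta_pos":[0,0.009,0],"twist":0},
    {"claw":0.29,"delta_pos":[0,0.009,-0.02],"twist":0},
    {"claw":0.29,"delta_pos":[0,0.009,-0.05],"twist":0},
    {"claw":0.29,"delta_pos":[0,0.009,-0.1],"twist":0},
  ],
)

```text
time: 13.9
tcp_pos: [0.4886, -0.1175, 0.175]
tcp_rot: [-3.138, 0.001, 0.927]
contact_force: [0.7, -0.3, -0.4]
opening: 0.356
grasp_force: 0.0
```

```bash
python3 st.py
```

```text
t 13.9 tcp [ 0.4886 -0.1175  0.175 ] yaw 53.1 F [ 0.7 -0.3 -0.4] op 0.356
F tool [0.2 0.7 0.4] centre in tool [ 1.097e-01  2.000e-03 -1.000e-04] ang -127.92911332703088
```

>>> step_arm(
  motion=[
    {"claw":1,"delta_pos":[0.04,-0.021,0],"twist":-5},
    {"claw":1,"delta_pos":[0.08,-0.043,0],"twist":-10},
    {"claw":1,"delta_pos":[0.12,-0.064,0],"twist":-15},
    {"claw":1,"delta_pos":[0.16,-0.086,0],"twist":-20},
    {"claw":1,"delta_pos":[0.2,-0.107,0],"twist":-25},
    {"claw":1,"delta_pos":[0.24,-0.13,0],"twist":-30},
    {"claw":1,"delta_pos":[0.28,-0.15,0],"twist":-35},
    {"claw":1,"delta_pos":[0.304,-0.171,0],"twist":-40},
    {"claw":1,"delta_pos":[0.304,-0.171,0],"twist":-40},
  ],
)

```text
time: 15.02
tcp_pos: [0.5343, 0.2312, 0.1752]
tcp_rot: [-3.141, -0.002, 1.631]
contact_force: [0.2, -0.4, 0.3]
opening: 0.005
grasp_force: 0.0
```

```bash
python3 st.py; python3 - <<'E'
from mv import *
a=vision.capture('top')[135:250,205:335]; b=vision.capture('scene')[145:250,175:310]
im=np.zeros((115,265,3),np.uint8); im[:,:130]=a; im[:105,130:]=b
cv2.imwrite('pics/p3.png',cv2.resize(im[...,::-1],None,fx=3,fy=3,interpolation=cv2.INTER_CUBIC))
E
```

```text
t 15.03 tcp [0.5343 0.2312 0.1752] yaw 93.4 F [ 0.2 -0.4  0.3] op 0.005
F tool [-0.4  0.2 -0.3] centre in tool [-0.263   0.0059 -0.0004] ang 94.72993888243997
```

View pics/p3.png

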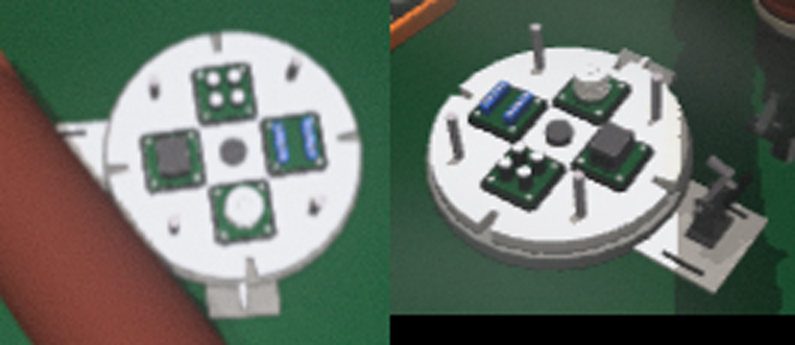

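>>> step_arm(
  motion=[
    {"claw":1,"delta_pos":[0,0,0.03],"twist":0},
    {"claw":1,"delta_pos":[0,0,0.06],"twist":0},
    {"claw":1,"delta_pos":[0,0,0.08],"twist":0},
    {"claw":1,"delta_pos":[0,0,0.088],"twist":0},
    {"claw":1,"delta_pos":[-0.01,0,0.088],"twist":0},
    {"claw":1,"delta_pos":[-0.018,0,0.088],"twist":0},
    {"claw":1,"delta_pos":[-0.021,0,0.088],"twist":0},
    {"claw":1,"delta_pos":[-0.024,0,0.088],"twist":0},
    {"claw":1,"delta_pos":[-0.027,0,0.088],"twist":0},
    {"claw":1,"delta_pos":[-0.03,0,0.088],"twist":0},
    {"claw":1,"delta_pos":[-0.033,0,0.088],"twist":0},
    {"claw":1,"delta_pos":[-0.036,0,0.088],"twist":0},
  ],
)

```text
time: 16.62
tcp_pos: [0.5374, 0.1918, 0.0873]
tcp_rot: [-3.142, 0.0, 1.625]
contact_force: [0.3, 0.2, 0.8]
opening: 0.001
grasp_force: 0.3
```

```bash
python3 st.py
```

```text
t 16.62 tcp [0.5374 0.1918 0.0873] yaw 93.1 F [0.3 0.2 0.8] op 0.001
F tool [ 0.2  0.3 -0.8] centre in tool [-0.2235  0.0064  0.    ] ang 94.7731890368454
```

>>> step_arm(
  motion=[
    {"claw":1,"delta_pos":[-0.003,0,0],"twist":0},
    {"claw":1,"delta_pos":[-0.006,0,0],"twist":0},
    {"claw":1,"delta_pos":[-0.009,0,0],"twist":0},
    {"claw":1,"delta_pos":[-0.012,0,0],"twist":0},
    {"claw":1,"delta_pos":[-0.015,0,0],"twist":0},
    {"claw":1,"delta_pos":[-0.018,0,0],"twist":0},
  ],
)

```text
time: 17.38
tcp_pos: [0.5384, 0.1738, 0.0873]
tcp_rot: [-3.142, -0.0, 1.625]
contact_force: [-1.2, 0.4, 0.0]
opening: -0.003
grasp_force: 0.0
```

```bash
python3 st.py; python3 - <<'E'
from mv import *
b=vision.capture('scene')[165:250,250:320]
cv2.imwrite('pics/p4.png',cv2.resize(b[...,::-1],None,fx=6,fy=6,interpolation=cv2.INTER_CUBIC))
E
```

```text
t 17.38 tcp [0.5384 0.1738 0.0873] yaw 93.1 F [-1.2  0.4  0. ] op -0.003
F tool [ 0.5 -1.2 -0. ] centre in tool [-0.2054  0.0064 -0.    ] ang 94.91503542187039
```

View pics/p4.png

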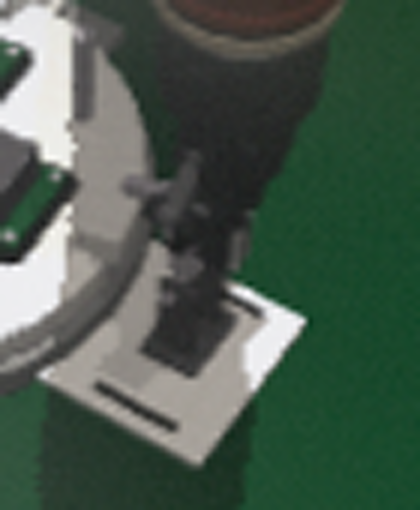

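>>> step_arm(
  motion=[
    {"claw":1,"delta_pos":[-0.003,0,0],"twist":0},
    {"claw":1,"delta_pos":[-0.006,0,0],"twist":0},
    {"claw":1,"delta_pos":[-0.009,0,0],"twist":0},
    {"claw":1,"delta_pos":[-0.012,0,0],"twist":0},
    {"claw":1,"delta_pos":[-0.012,0,0],"twist":0},
    {"claw":1,"delta_pos":[-0.012,0,0],"twist":0},
  ],
)

```text
time: 18.18
tcp_pos: [0.539, 0.1621, 0.0874]
tcp_rot: [3.142, -0.0, 1.625]
contact_force: [0.2, 0.5, 0.1]
opening: -0.003
grasp_force: 0.0
```

```bash
python3 st.py; python3 - <<'E'
from mv import *
b=vision.capture('scene')[165:250,250:320]
cv2.imwrite('pics/p5.png',cv2.resize(b[...,::-1],None,fx=6,fy=6,interpolation=cv2.INTER_CUBIC))
E
```

```text
t 18.18 tcp [0.539  0.1621 0.0874] yaw 93.1 F [0.2 0.5 0.1] op -0.003
F tool [ 0.5  0.3 -0.1] centre in tool [-0.1938  0.0064 -0.    ] ang 95.0217918170069
```

View pics/p5.png

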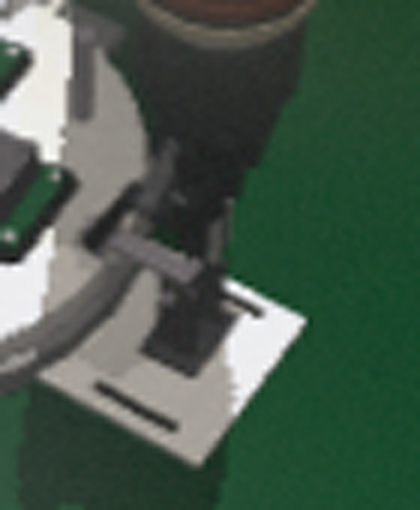

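>>> step_arm(
  motion=[
    {"claw":1,"delta_pos":[0.02,0,0],"twist":0},
    {"claw":1,"delta_pos":[0.04,0,0],"twist":0},
    {"claw":1,"delta_pos":[0.04,0,-0.05],"twist":0},
    {"claw":1,"delta_pos":[0.04,0,-0.088],"twist":0},
    {"claw":0.29,"delta_pos":[0,-0.008,-0.088],"twist":5},
    {"claw":0.29,"delta_pos":[-0.05,-0.018,-0.088],"twist":12},
    {"claw":0.29,"delta_pos":[-0.1,-0.028,-0.088],"twist":20},
    {"claw":0.29,"delta_pos":[-0.15,-0.038,-0.088],"twist":28},
    {"claw":0.29,"delta_pos":[-0.2,-0.05,-0.088],"twist":35},
    {"claw":0.29,"delta_pos":[-0.25,-0.06,-0.088],"twist":40},
    {"claw":0.29,"delta_pos":[-0.2764,-0.0656,-0.088],"twist":40},
    {"claw":0.29,"delta_pos":[-0.2764,-0.0656,-0.088],"twist":40},
  ],
)

```text
time: 19.73
tcp_pos: [0.4881, -0.1198, 0.1753]
tcp_rot: [3.141, 0.0, 0.923]
contact_force: [-0.3, -0.1, 0.2]
opening: 0.357
grasp_force: 0.0
```

```bash
python3 - <<'E'
from mv import *
rows([[.4886,-.1175,.12,53.1],[.4886,-.1175,.075,53.1]])
vision.capture('top')
import numpy as np
cv2.imwrite('pics/n1.png',vision.capture('top')[...,::-1])
for n in ('pawl','cooler_board'):
  for cam in('top','scene'):
    vision.capture(cam); print(n,cam,find(n,cam,.07))
E
```

```text
t 19.73 tcp [ 0.4881 -0.1198  0.1753] yaw 52.9 F [-0.3 -0.1  0.2] op 0.357
[0.0021, -0.001, 0.0553] -0.2
[0.0021, -0.001, 0.1003] -0.2
pawl top [(0.71, array([236.3, 203.7]), array([0.4922, 0.1219])), (0.48, array([239.6, 193.7]), array([0.5254, 0.1108]))]
pawl scene []
cooler_board top [(0.8, array([287.8, 207.6]), array([ 0.4765, -0.0456])), (0.48, array([235.8, 203.7]), array([0.4922, 0.1235]))]
cooler_board scene [(0.85, array([242.7, 174.3]), array([ 0.498 , -0.0284]))]
```

>>> step_arm(
  motion=[
    {"claw":0.29,"delta_pos":[0.002,-0.001,0.03],"twist":0},
    {"claw":0.29,"delta_pos":[0.002,-0.001,0.055],"twist":0},
    {"claw":0.29,"delta_pos":[0.002,-0.001,0.065],"twist":0},
    {"claw":0.29,"delta_pos":[0.002,-0.001,0.069],"twist":0},
    {"claw":0.29,"delta_pos":[0.002,-0.001,0.073],"twist":0},
    {"claw":0.29,"delta_pos":[0.002,-0.001,0.077],"twist":0},
    {"claw":0.29,"delta_pos":[0.002,-0.001,0.082],"twist":0},
    {"claw":0.29,"delta_pos":[0.002,-0.001,0.092],"twist":0},
    {"claw":0.29,"delta_pos":[0.002,-0.001,0.1],"twist":0},
    {"claw":0.29,"delta_pos":[0.002,-0.001,0.1],"twist":0},
  ],
)

```text
time: 21.48
tcp_pos: [0.4884, -0.1152, 0.0744]
tcp_rot: [-3.14, 0.001, 0.927]
contact_force: [0.8, -0.1, -0.2]
opening: 0.353
grasp_force: 0.0
```

>>> step_arm(
  motion=[
    {"claw":0.29,"delta_pos":[0,-0.003,0],"twist":0},
    {"claw":0.29,"delta_pos":[0,-0.005,0],"twist":0},
    {"claw":0.29,"delta_pos":[0,-0.006,0],"twist":0},
    {"claw":0.29,"delta_pos":[0,-0.007,0],"twist":0},
    {"claw":0.29,"delta_pos":[0,-0.008,0],"twist":0},
    {"claw":0.29,"delta_pos":[0,-0.009,0],"twist":0},
    {"claw":0.29,"delta_pos":[0,-0.01,0],"twist":0},
  ],
)

```text
time: 22.35
tcp_pos: [0.482, -0.1101, 0.0756]
tcp_rot: [3.139, -0.001, 0.927]
contact_force: [8.0, -5.2, -6.4]
opening: 0.356
grasp_force: 4.7
```

```bash
python3 st.py
```

```text
t 22.35 tcp [ 0.482  -0.1101  0.0756] yaw 53.1 F [ 8.  -5.2 -6.4] op 0.356
F tool [0.6 9.6 6.4] centre in tool [1.077e-01 1.170e-02 1.000e-04] ang -133.09787159665314
```

>>> step_arm(
  motion=[
    {"claw":0.29,"delta_pos":[0,0.003,0],"twist":0},
    {"claw":0.29,"delta_pos":[0,0.01,0],"twist":0},
    {"claw":0.29,"delta_pos":[0,0.015,0],"twist":0},
    {"claw":0.29,"delta_pos":[0,0.016,0],"twist":0},
    {"claw":0.29,"delta_pos":[0,0.017,0],"twist":0},
    {"claw":0.29,"delta_pos":[0,0.018,0],"twist":0},
    {"claw":0.29,"delta_pos":[0,0.019,0],"twist":0},
    {"claw":0.29,"delta_pos":[0,0.02,0],"twist":0},
  ],
)

```text
time: 23.35
tcp_pos: [0.497, -0.1213, 0.0753]
tcp_rot: [-3.142, -0.0, 0.927]
contact_force: [0.0, -0.1, 0.4]
opening: 0.355
grasp_force: 0.0
```

>>> step_arm(
  motion=[
    {"claw":0.29,"delta_pos":[0,0.001,0],"twist":0},
    {"claw":0.29,"delta_pos":[0,0.002,0],"twist":0},
  ],
)

```text
time: 23.6
tcp_pos: [0.4982, -0.1224, 0.0753]
tcp_rot: [-3.141, 0.0, 0.927]
contact_force: [-3.6, 0.8, 2.6]
opening: 0.355
grasp_force: 1.4
```

```bash
python3 st.py
```

```text
t 23.6 tcp [ 0.4982 -0.1224  0.0753] yaw 53.1 F [-3.6  0.8  2.6] op 0.355
F tool [-1.5 -3.3 -2.6] centre in tool [ 0.1077 -0.0086 -0.    ] ang -122.2948330013996
```

>>> step_arm(
  motion=[
    {"claw":0.29,"delta_pos":[0,0.001,0],"twist":0},
    {"claw":0.29,"delta_pos":[0,0.002,0],"twist":0},
    {"claw":0.29,"delta_pos":[0,0.003,0],"twist":0},
  ],
)

```text
time: 23.98
tcp_pos: [0.4997, -0.1236, 0.0751]
tcp_rot: [-3.139, 0.001, 0.927]
contact_force: [-9.9, 4.8, 8.1]
opening: 0.356
grasp_force: 5.7
```

>>> step_arm(
  motion=[
    {"claw":0.29,"delta_pos":[0,0.001,0],"twist":0},
    {"claw":0.29,"delta_pos":[0,0.002,0],"twist":0},
  ],
)

```text
time: 24.22
tcp_pos: [0.5, -0.1239, 0.075]
tcp_rot: [-3.136, 0.002, 0.928]
contact_force: [-17.4, 8.5, 15.3]
opening: 0.357
grasp_force: 9.5
```

>>> step_arm(
  motion=[
    {"claw":0.29,"delta_pos":[0,-0.004,0],"twist":0},
    {"claw":0.29,"delta_pos":[0,-0.01,0],"twist":0},
    {"claw":0.29,"delta_pos":[0,-0.012,0],"twist":0},
    {"claw":0.29,"delta_pos":[0,-0.012,0],"twist":0},
    {"claw":0.29,"delta_pos":[0,-0.012,0],"twist":0},
    {"claw":0.29,"delta_pos":[0,-0.012,0],"twist":0},
  ],
)

```text
time: 24.98
tcp_pos: [0.4931, -0.1185, 0.0753]
tcp_rot: [3.142, -0.0, 0.927]
contact_force: [-0.1, -0.5, 0.5]
opening: 0.355
grasp_force: 0.0
```

```bash
python3 st.py; python3 - <<'E'
from mv import *
a=vision.capture('top')[160:230,205:275]; b=vision.capture('scene')[170:240,240:310]
cv2.imwrite('pics/p6.png',cv2.resize(np.hstack([a,b])[...,::-1],None,fx=5.7,fy=5.7,interpolation=cv2.INTER_CUBIC))
E
```

```text
t 24.98 tcp [ 0.4931 -0.1185  0.0753] yaw 53.1 F [-0.1 -0.5  0.5] op 0.355
F tool [-0.4  0.2 -0.5] centre in tool [ 0.1077 -0.0022  0.    ] ang -125.71098647537654
```

View pics/p6.png

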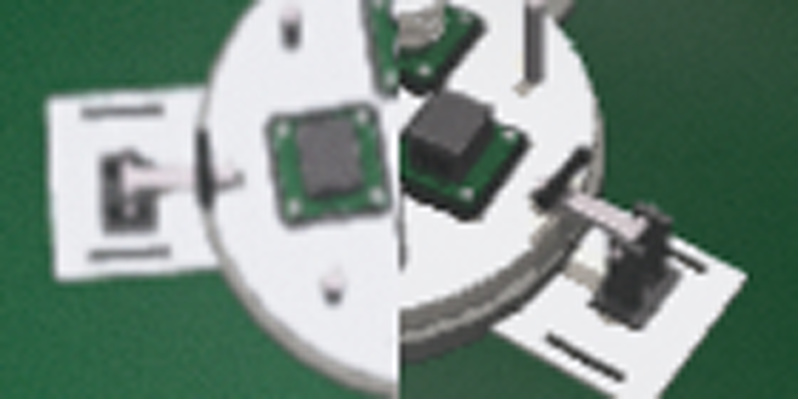

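>>> step_arm(
  motion=[
    {"claw":0.29,"delta_pos":[0,-0.005,0],"twist":0},
    {"claw":0.29,"delta_pos":[0,-0.007,0],"twist":0},
    {"claw":0.29,"delta_pos":[0,-0.008,0],"twist":0},
    {"claw":0.29,"delta_pos":[0,-0.009,0],"twist":0},
    {"claw":0.29,"delta_pos":[0,-0.01,0],"twist":0},
    {"claw":0.29,"delta_pos":[0,-0.011,0],"twist":0},
    {"claw":0.29,"delta_pos":[0,-0.012,0],"twist":0},
    {"claw":0.29,"delta_pos":[0,-0.013,0],"twist":0},
    {"claw":0.29,"delta_pos":[0,-0.014,0],"twist":0},
  ],
)

```text
time: 26.2
tcp_pos: [0.4821, -0.1103, 0.0754]
tcp_rot: [3.141, -0.0, 0.927]
contact_force: [6.2, -4.5, -4.1]
opening: 0.356
grasp_force: 3.3
```

```bash
python3 st.py
```

```text
t 26.2 tcp [ 0.4821 -0.1103  0.0754] yaw 53.1 F [ 6.2 -4.5 -4.1] op 0.356
F tool [0.1 7.7 4.1] centre in tool [0.1078 0.0115 0.    ] ang -132.97684857536782
```

>>> step_arm(
  motion=[
    {"claw":0.29,"delta_pos":[0,-0.0003,0],"twist":0},
    {"claw":0.29,"delta_pos":[0,-0.0006,0],"twist":0},
    {"claw":0.29,"delta_pos":[0,-0.0006,0],"twist":0},
    {"claw":0.29,"delta_pos":[0,-0.0006,0],"twist":0},
  ],
)

```text
time: 26.7
tcp_pos: [0.4821, -0.1102, 0.0754]
tcp_rot: [3.14, -0.0, 0.927]
contact_force: [5.8, -4.4, -5.6]
opening: 0.354
grasp_force: 3.6
```

>>> step_arm(
  motion=[
    {"claw":0.29,"delta_pos":[0,0,0],"twist":0},
    {"claw":0.29,"delta_pos":[0,0,0],"twist":0},
    {"claw":0.29,"delta_pos":[0,0,0],"twist":0},
    {"claw":0.29,"delta_pos":[0,0,0],"twist":0},
  ],
)

```text
time: 27.2
tcp_pos: [0.482, -0.1102, 0.0754]
tcp_rot: [3.14, -0.0, 0.927]
contact_force: [6.4, -4.9, -5.0]
opening: 0.352
grasp_force: 3.6
```

>>> step_arm(
  motion=[
    {"claw":0.29,"delta_pos":[0,-0.0005,0],"twist":0},
    {"claw":0.29,"delta_pos":[0,-0.001,0],"twist":0},
    {"claw":0.29,"delta_pos":[0,-0.001,0],"twist":0},
  ],
)

```text
time: 27.58
tcp_pos: [0.4818, -0.11, 0.0755]
tcp_rot: [3.139, -0.001, 0.927]
contact_force: [8.1, -6.1, -8.5]
opening: 0.355
grasp_force: 5.5
```

>>> step_arm(
  motion=[
    {"claw":0.29,"delta_pos":[0,0,0],"twist":0},
    {"claw":0.29,"delta_pos":[0,0,0],"twist":0},
    {"claw":0.29,"delta_pos":[0,0,0],"twist":0},
    {"claw":0.29,"delta_pos":[0,0,0],"twist":0},
  ],
)

```text
time: 28.08
tcp_pos: [0.4818, -0.11, 0.0755]
tcp_rot: [3.139, -0.001, 0.927]
contact_force: [8.6, -6.7, -8.5]
opening: 0.357
grasp_force: 5.4
```

>>> step_arm(
  motion=[
    {"claw":0.29,"delta_pos":[0,0.004,0],"twist":0},
    {"claw":0.29,"delta_pos":[0,0.01,0],"twist":0},
    {"claw":0.29,"delta_pos":[0,0.0105,0],"twist":0},
    {"claw":0.29,"delta_pos":[0,0.0105,-0.01],"twist":0},
    {"claw":0.29,"delta_pos":[0,0.0105,-0.03],"twist":0},
    {"claw":0.29,"delta_pos":[0,0.0105,-0.07],"twist":0},
    {"claw":0.29,"delta_pos":[0,0.0105,-0.12],"twist":0},
    {"claw":0.29,"delta_pos":[0,0.0105,-0.12],"twist":0},
    {"claw":0.29,"delta_pos":[0,0.0105,-0.12],"twist":0},
  ],
)

```text
time: 29.2
tcp_pos: [0.4887, -0.1152, 0.1955]
tcp_rot: [3.141, -0.0, 0.927]
contact_force: [0.1, -0.1, -1.1]
opening: 0.355
grasp_force: 0.0
```

```bash
python3 st.py; python3 -c "
from plant import job_done
print(job_done())"
```

```text
t 29.2 tcp [ 0.4887 -0.1152  0.1955] yaw 53.1 F [ 0.1 -0.1 -1.1] op 0.355
F tool [-0.1  0.1  1.1] centre in tool [0.1077 0.0033 0.    ] ang -128.6283565183912
the job is handed in; nothing more can be done
None
```

The job is handed in, verdict unknown: the cooler board is at the front, the tooth looks down in the slot, and the deck held an 11 N sideways push on a peg (14 N in all) for over half a second. One risk is that while easing, the wrist sensor briefly read about 25 N in all (19 N sideways), so the 20 N deck limit may have been passed.

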